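# Register a lino block in the corner of the registration bed

## Robot

A 6-joint arm with a two-finger parallel gripper is mounted at the origin on a cart in front of the work surface, level with it; the furniture and walls round the work are solid. World frame = base frame: x ahead of the robot, y to its left, z up, the work surface at z = 0. Lengths are in m, angles in rad, forces in N, time in s.
With the tool pointing down it reaches from about 0.35 to 0.775 m from the base axis. Payload 5.5 kg.
Tool frame: the origin (TCP) lies at the very end of the fingers, on their centre line; the grasp point (between the pads) lies 19 mm behind it; x points along the fingers, y is the direction in which the jaws open and shut, and the axes are right-handed (so a half turn about x gives the same grasp; the last joint's range is limited). The gripper opens to 85 mm and grips with 20 to 120 N. Pads are 22 mm wide; open, the fingers measure 114 mm over their backs; the gripper's body (76 mm by 85 mm) begins 54 mm behind the grasp point. The pads swing forward as they close: fully open they stand 13 mm farther back than shut.
Start: joints at [-1.461, 0.313, 0.046, 1.304, 0, 1.431], TCP at [0.142, -0.557, 0.231] pointing down, gripper open.
Joint ranges: [-2.76, 2.76], [-0.86, 1.69], [-1.03, 1.26], [-2.2, 2.34], [-1.47, 1.5], [-3.14, 3.14]. Speed limits (rad/s): [2.57, 2.57, 3.14, 3.14, 3.14, 3.14].

## Interface

Orientations are given as a unit quaternion [w, x, y, z].
In Python, from workcell import readout, cams, env, finder gives the robot as it stands.
- The arm moves only by the tool drive_tool, never from a script. Its argument "moves" is a list that holds one entry, the list of rows, each a list of 7 numbers: the shift along the tool's x, y, z in m, then the turn, a rotation vector about the tool's x, y, z in rad, then the closure in counts, from 0 (fully open) to 255 (shut). A call has exactly 5 rows; each row is the pose to reach, as a shift and turn from the pose measured when the call began, along the tool's axes at that moment; what a row does not reach only later rows make up. A row lasts 1/8 s, in which the tool goes at most 62.5 mm and 10.7 degrees, less where a joint would pass 70% of its speed; a pose out of reach is approached as far as the arm can. A call with a gripper value outside its range is refused whole. The fingers move at their own pace and stop on an object; "squeeze" is the grip in N (left out, the last holds). Time passes only in rows, so rows that repeat a pose let the fingers close, or fill a call up. It gives the time, the measured TCP pose, the force and the opening at its end, in the units of the state.
- readout.get_state(): the state, without advancing time (a new reading comes with each control period).
- cams.read_camera(name): name is "side" or "top" or "wrist"; returns the picture (400x640x3 uint8, blue, green, red); there is no depth.
- cams.camera_params(name): a dict with "mtx" (3x3 intrinsics, pixels), "R" (3x3) and "t" (3): a world point X has camera coordinates R X + t; the wrist camera has in their place "mount" (4x4, takes a point from camera to tool coordinates, whose origin is the TCP and whose axes are the tool frame's). Camera axes: x right, y down, z forward; pixel columns grow to the right and rows downward; lengths in m; the calibration is good to about 2 mm. The wrist camera is an equidistant fisheye: a pixel r from the principal point sees the ray r / f radians off the axis. A picture is of the moment at which its call begins: read the wrist's pose just before it. camera_params takes no time and is no camera call.
- env.hand_in(): hands the job in, once; it reports no verdict.
Trained networks look in the newest picture that a camera, given by its name, has taken for a name from the list of things; names that differ only in an ending like _2 or _b are one class to them, and where a whole thing is asked for, a point or a joint stands for the part that bears it (a point fixed in the world has none). Each returns a list of dicts, best first, with "conf" (0 to 1); they miss things now and then, are a little off and sometimes report something else, mostly with a low value. They report only what shows in the picture. A call takes as long as a camera call. They do not tell look-alikes from the thing itself.
- finder.regions_of(camera, name): "pixels" (400x640 bool, what is visible of it) and "point" ([column, row] in pixels, amid what is visible of it).
The state is a dict: "clock": time; "joint_pos": joint angles; "qvel": joint speeds; "tau": joint torques, N m; "tcp_pos": TCP position; "orientation": TCP orientation; "wrist_force": force on the tool from outside, world axes, zero at the start; "ft_torque": the same for the moment, N m; "finger_gap": finger opening in m.
Only numpy, scipy, OpenCV 4.12 (cv2) and the standard library are available. Lean on these libraries where they do the work, as an engineer would, in place of code of your own. Each camera call takes 0.05 s, during which the arm holds its last target.

## Task

With the fingertips, push the blue lino block across the registration bed, keeping it flat on the bed and never lifting it, until it sits flush against both the long dark metal fence at the back of the bed and the raised brass side stop, ready for printing. The side stop may be at the left or the right end of the fence; at the other end there is only a thin black strip. Leave the two ink tins and the rubbing pad beside the bed where they stand.

Things in the scene. Friction and masses are not known exactly. Their poses are not given: they have to be found in the camera images.
- block_center (a point): centre (half-way up) of the loose lino block: plywood with a dark blue top that has a pale leaf cut in it; 100 mm along its x, 130 mm along its y, 24 mm high, about 0.2 kg. It lies flat on the bed, leaf up, and slides there under a push of about 1 to 4 N; its long side starts within 0.35 rad of parallel to the fence.
- bed: registration bed, fixed to the worktop: a wooden plate 240 x 380 mm, 10 mm thick (its top is 10 mm above the worktop). Origin: on the worktop under the bed, half-way along the fence; x points away from the robot towards the fence, y along the fence, z up. The plate runs from x = -130 to +110 mm and y = -190 to +190 mm. The dark steel fence along its far edge is 380 mm long, 20 mm thick and 18 mm high above the plate; its face towards the block is the plane x = +85 mm.
- side_stop: brass side stop, a bar fixed on the bed, square to the fence, at its left or right end: 90 mm along its x, 16 mm thick along its y, 18 mm high. Origin: centre of its underside, on the bed's top; axes parallel to the bed's. The block goes against its inner face (the one towards the middle of the bed), 8 mm from its centre line.
- blank_strip: thin black filler strip fixed on the bed at the end of the fence opposite the side stop, 90 x 16 mm and only 3 mm high; not a stop. Origin: centre of its underside.
- tin: ink tin with yellow lid, 70 mm across, 63 mm high, standing loose on the worktop left or right of the bed; origin: centre of its underside. Leave it alone.
- dark_tin: ink tin with dark lid and red and yellow splashes, 70 mm across, 61 mm high, standing loose beside the bed; origin: centre of its underside. Leave it alone.
- rubbing_pad: round black rubbing pad (baren) with wooden strap handle, 100 mm across, 40 mm high, lying loose beside the bed; origin: centre of its underside. Leave it alone.
Things that resemble listed ones, but are neither listed nor needed, are in the scene too. What is shaped like the part that bears block_center but orange is not meant.

How it is judged:
By the outcome, as a careful person would: the job done as asked, in the order asked, and still so for the second after the job is handed in, with the robot touching nothing.
It also fails if it takes over 51 s, if anything falls off the work surface, if the arm or the gripper's body presses on something with over 40 N, if the wrist force passes 120 N, or if a joint passes its speed limit or range.

## Working session

There is one attempt and no reset: what is moved stays moved. The work goes in short steps, Python scripts to look and compute and a tool call to move; the robot and the scene stay as the last step left them, time stands still between calls to the robot, and variables do not carry over. Pictures are saved under pics/ and viewed, and the job is handed in when it is done.

Besides the shell and the picture viewer there is one more tool, called as name([rows], argument=value, ...), one row to a line, values as JSON. drive_tool: Moves the arm, as the interface text tells. Its arguments: {"type":"object","properties":{"moves":{"type":"array"},"squeeze":{"type":"number"}},"required":["moves"]}

```bash
ls; mkdir -p pics; python3 - <<'E'
from workcell import readout,cams,env,finder
import cv2
s=readout.get_state()
print({k:s[k] for k in ('clock','tcp_pos','orientation','finger_gap','wrist_force')})
for n in('top','side'):
    cv2.imwrite(f'pics/{n}0.png',cams.read_camera(n)); p=cams.camera_params(n); print(n,p)
print(cams.camera_params('wrist'))
E
```

```text
pics
{'clock': 0.0, 'tcp_pos': array([ 0.14208781, -0.55666252,  0.23041966]), 'orientation': array([ 0.08745677,  0.70161464,  0.0887092 , -0.70158313]), 'finger_gap': 0.08521006421757574, 'wrist_force': array([-1.50514158,  0.42798332, -0.06932516])}
top {'mtx': array([[449.97683617,   0.        , 320.83835352],
       [  0.        , 449.97683617, 203.82015173],
       [  0.        ,   0.        ,   1.        ]]), 'R': array([[-0.01557704, -0.99850415, -0.05241016],
       [-0.98463698,  0.02443577, -0.17289568],
       [ 0.17391774,  0.04891178, -0.98354474]]), 't': array([0.04668495, 0.51409135, 1.31668065])}
side {'mtx': array([[379.29381499,   0.        , 320.29253059],
       [  0.        , 379.29381499, 201.89118942],
       [  0.        ,   0.        ,   1.        ]]), 'R': array([[ 0.99956739, -0.02045596,  0.02113239],
       [ 0.01001798, -0.43874588, -0.89855533],
       [ 0.02765256,  0.89837832, -0.43835115]]), 't': array([-0.52570694,  0.07392228,  0.96042108])}
{'mtx': array([[309.70691629,   0.        , 321.57699223],
       [  0.        , 309.70691629, 200.89219118],
       [  0.        ,   0.        ,   1.        ]]), 'mount': array([[-5.93876972e-04, -3.18967748e-01,  9.47765384e-01,
        -1.42967197e-01],
       [ 9.99999750e-01, -5.52978936e-04,  4.40503931e-04,
         3.02383981e-04],
       [ 3.83587747e-04,  9.47765409e-01,  3.18967997e-01,
        -8.18303308e-02],
       [ 0.00000000e+00,  0.00000000e+00,  0.00000000e+00,
         1.00000000e+00]])}
```

View pics/top0.png

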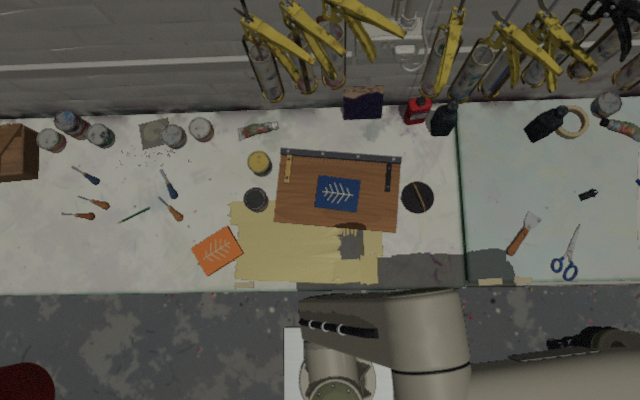

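View pics/side0.png

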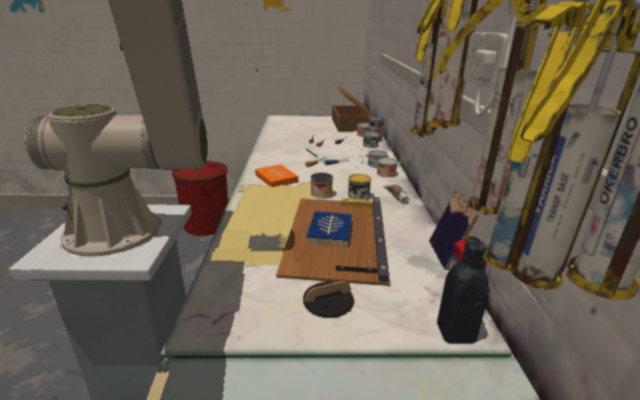

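The top view shows the bed around (338,190), with the brass stop at its left end (289,168; +y), the black strip at its right end (388,177), and the blue block at (338,194). The pad is to the right (418,197) and the tins to the left (258,163 and 256,200). Next I'll measure them.

```bash
cat > h.py <<'E'
import numpy as np,cv2
from workcell import readout,cams,env,finder
P={}
def cam(n):
    if n not in P:P[n]=cams.camera_params(n)
    return P[n]
def back(n,uv,z):
    p=cam(n);uv=np.atleast_2d(uv).astype(float)
    d=np.c_[uv,np.ones(len(uv))]@np.linalg.inv(p['mtx']).T@p['R']
    c=-p['R'].T@p['t']; s=(z-c[2])/d[:,2]
    return c+s[:,None]*d
def proj(n,X):
    p=cam(n);q=(np.atleast_2d(X)@p['R'].T+p['t'])@p['mtx'].T
    return q[:,:2]/q[:,2:]
def rect(n,m,z):
    m=m.astype(np.uint8)
    k,l,st,_=cv2.connectedComponentsWithStats(m); b=1+np.argmax(st[1:,4]); m=(l==b)
    ys,xs=np.nonzero(m); X=back(n,np.c_[xs,ys],z)[:,:2]
    r=cv2.minAreaRect((X*1000).astype(np.float32)); return X.mean(0),r
E
python3 - <<'E'
from h import *
for n,z in(('top',{'block_center':.034,'bed':.01,'side_stop':.028,'blank_strip':.013,'tin':.063,'dark_tin':.061,'rubbing_pad':.02}),):
    img=cams.read_camera(n); np.save('top0.npy',img)
    cv2.imwrite('pics/top_c.png',cv2.resize(img[130:260,220:450],None,fx=3.4,fy=3.4,interpolation=cv2.INTER_CUBIC))
    for k,h in z.items():
        for d in finder.regions_of(n,k)[:2]:
            if d['pixels'].sum()<4: continue
            c,r=rect(n,d['pixels'],h); print(k,round(d['conf'],2),d['point'],d['pixels'].sum(),c.round(4),r)
E
```

```text
block_center 0.68 [216.9, 250.5] 1482 [0.381  0.3558] ((380.6051940917969, 355.9134216308594), (107.11628723144531, 134.00894165039062), 32.44694519042969)
block_center 0.62 [333.3, 193.6] 1365 [ 0.5496 -0.0132] ((549.293212890625, -12.796142578125), (128.94793701171875, 105.00648498535156), 82.19926452636719)
bed 0.91 [341.8, 179.2] 7470 [ 0.5667 -0.0149] ((568.3914794921875, -11.387222290039062), (382.4938659667969, 241.35594177246094), 83.71115112304688)
bed 0.2 [386.2, 176.5] 137 [ 0.6007 -0.1719] ((601.2572021484375, -171.31430053710938), (15.481182098388672, 83.35150909423828), 87.59184265136719)
side_stop 0.65 [286.7, 165.4] 172 [0.6344 0.1392] ((634.408203125, 138.04212951660156), (22.415332794189453, 90.28451538085938), 86.62081909179688)
tin 0.57 [260.0, 162.3] 517 [0.6431 0.2221] ((642.9484252929688, 220.7913360595703), (85.8685073852539, 67.2830810546875), 43.96861267089844)
dark_tin 0.89 [258.1, 199.1] 474 [0.5317 0.2329] ((531.4193725585938, 232.3509521484375), (79.39881896972656, 66.01510620117188), 44.94679641723633)
rubbing_pad 0.8 [416.5, 195.2] 844 [ 0.535  -0.2588] ((535.3649291992188, -258.84686279296875), (98.88925170898438, 97.02359008789062), 42.253204345703125)
rubbing_pad 0.42 [256.9, 164.4] 477 [0.6547 0.2319] ((654.8132934570312, 230.50686645507812), (86.29653930664062, 67.23656463623047), 43.96854782104492)
```

View pics/top_c.png

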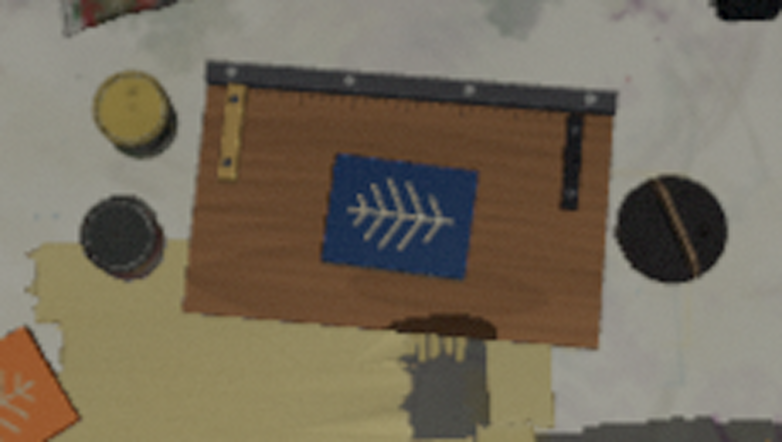

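```bash
python3 - <<'E'
from h import *
f=lambda a:(np.array(a)+.5)/3.4-.5+np.array([220,130])
fb=back('top',f([(207,61),(617,92)]),.028)[:,:2]
bf=back('top',f([(184,312),(597,348)]),.01)[:,:2]
st=back('top',f([(225,84),(244,86),(236,180),(218,179)]),.028)[:,:2]
ff=back('top',f([(206,84),(614,115)]),.019)[:,:2]
bs=back('top',f([(567,112),(582,112),(577,210),(562,208)]),.013)[:,:2]
for n,a in(('fb',fb),('bf',bf),('stop',st),('ff',ff),('bs',bs)):print(n,a.round(4).tolist())
v=fb[0]-fb[1];print('len',np.linalg.norm(v),'ang',np.arctan2(-v[0],v[1]))
v=bf[0]-bf[1];print('len',np.linalg.norm(v),'ang',np.arctan2(-v[0],v[1]))
print('depth',np.linalg.norm(fb.mean(0)-bf.mean(0)))
img=np.load('top0.npy').astype(int)
m=(img[...,0]-img[...,2]>30); m[:, :300]=0;m[:,380:]=0;m[:150]=0;m[230:]=0
m=cv2.morphologyEx(m.astype(np.uint8),cv2.MORPH_CLOSE,np.ones((7,7)))
c,r=rect('top',m>0,.034);print(m.sum(),c,r, np.deg2rad(r[2]))
print(back('top',f([(337,153),(477,172),(465,278),(322,263)]),.034).round(4).tolist())
E
```

```text
fb [[0.7013, 0.1617], [0.6601, -0.214]]
bf [[0.4695, 0.1853], [0.4284, -0.1877]]
stop [[0.6787, 0.1449], [0.6762, 0.1273], [0.5875, 0.135], [0.5889, 0.1515]]
ff [[0.6819, 0.1639], [0.6409, -0.2115]]
bs [[0.6467, -0.1695], [0.6463, -0.1832], [0.5545, -0.1748], [0.5567, -0.1613]]
len 0.3778980627794481 ang -0.10934824414055254
len 0.3752421908842037 ang -0.10959059094408632
depth 0.23308229604707192
1287 [ 0.54885627 -0.01331616] ((549.1505126953125, -13.019828796386719), (127.79084014892578, 96.42717742919922), 81.09204864501953) 1.4153232460429972
[[0.6088, 0.0419, 0.034], [0.5876, -0.0844, 0.034], [0.491, -0.0708, 0.034], [0.5077, 0.0569, 0.034]]
```

```bash
cat >> h.py <<'E'
from scipy.spatial.transform import Rotation as Ro
O=np.array([.5772,-.0151]);Y=-.1094
X=np.array([np.cos(Y),np.sin(Y)]);Yv=np.array([-np.sin(Y),np.cos(Y)])
def w(bx,by): return O+bx*X+by*Yv
def b(p): d=np.array(p)[:2]-O; return np.array([d@X,d@Yv])
def go(bx,by,z,jaw):   # jaw 'x' or 'y' bed axis along which jaws open
    s=readout.get_state();q=s['orientation'];R=Ro.from_quat([q[1],q[2],q[3],q[0]]).as_matrix()
    d=np.r_[X if jaw=='x' else Yv,0]
    best=None
    for sg in(1,-1):
        tx=np.array([0,0,-1.]);ty=sg*d;T=np.c_[tx,ty,np.cross(tx,ty)]
        rv=Ro.from_matrix(R.T@T).as_rotvec()
        if best is None or np.linalg.norm(rv)<np.linalg.norm(best):best=rv
    p=np.r_[w(bx,by),z]
    print('t',round(s['clock'],2),'bed',b(s['tcp_pos']).round(4),'z',s['tcp_pos'][2].round(4),'j6',s['joint_pos'][5].round(2),'F',s['wrist_force'].round(1),'gap',round(s['finger_gap'],4))
    print('shift',(R.T@(p-s['tcp_pos'])).round(4),'rot',best.round(4));print('Rtool cols: bed x in tool',(R.T@np.r_[X,0]).round(3),'bed y',(R.T@np.r_[Yv,0]).round(3))
E
python3 -c "
from h import *
go(-.13,0,.15,'y')"
```

```text
t 0.5 bed [-0.3733 -0.5863] z 0.2313 j6 1.43 F [-0.3 -0.   0.4] gap 0.0852
shift [ 0.0813 -0.4634 -0.4339] rot [0.3592 0.     0.    ]
Rtool cols: bed x in tool [-0.     0.351 -0.936] bed y [ 0.    -0.936 -0.351]
```

drive_tool([
  [[0, -0.05, -0.045, 0.08, 0, 0, 75], [0, -0.095, -0.09, 0.16, 0, 0, 75], [0, -0.14, -0.13, 0.24, 0, 0, 75], [0, -0.185, -0.175, 0.32, 0, 0, 75], [0, -0.23, -0.215, 0.359, 0, 0, 75]],
], squeeze=30)

```text
clock: 1.12
tcp_pos: [0.2932, -0.2818, 0.2316]
orientation: [-0.039, 0.706, -0.04, -0.706]
wrist_force: [0.8, 0.4, -0.1]
finger_gap: 0.0603
```

```bash
python3 -c "
from h import *
go(-.13,0,.15,'y')"
```

```text
t 1.12 bed [-0.2532 -0.2961] z 0.2316 j6 2.29 F [ 0.8  0.4 -0.1] gap 0.0603
shift [ 0.0814 -0.2964 -0.1225] rot [-0.002  -0.001  -0.0008]
Rtool cols: bed x in tool [ 0.001 -0.002 -1.   ] bed y [-0.001 -1.     0.002]
```

drive_tool([
  [[0.015, -0.058, -0.022, 0, 0, 0, 75], [0.03, -0.117, -0.05, 0, 0, 0, 75], [0.045, -0.175, -0.075, 0, 0, 0, 75], [0.06, -0.232, -0.1, 0, 0, 0, 75], [0.08, -0.285, -0.122, 0, 0, 0, 75]],
])

```text
clock: 1.75
tcp_pos: [0.4432, -0.0183, 0.1548]
orientation: [-0.039, 0.707, -0.04, -0.705]
wrist_force: [1.3, -1.8, -0.1]
finger_gap: 0.0604
```

```bash
python3 - <<'E'
from h import *
go(-.12,0,.016,'y')
cv2.imwrite('pics/w1.png',cams.read_camera('wrist'))
E
```

```text
t 1.75 bed [-0.1328 -0.0178] z 0.1548 j6 3.03 F [ 1.3 -1.8 -0.1] gap 0.0604
shift [ 0.1388 -0.018  -0.0123] rot [-0.0017 -0.0036 -0.0012]
Rtool cols: bed x in tool [ 0.004 -0.002 -1.   ] bed y [-0.001 -1.     0.002]
```

View pics/w1.png

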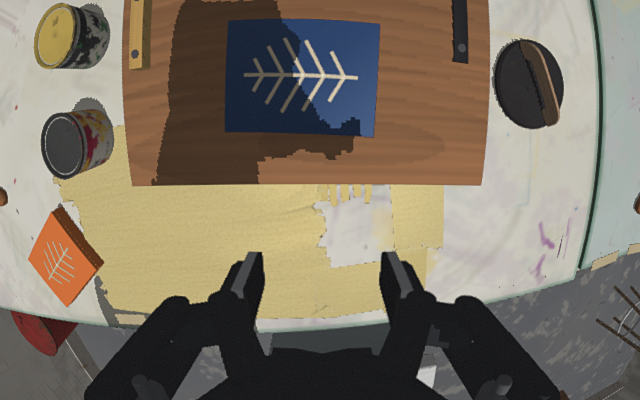

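drive_tool([
  [[0.03, -0.004, 0.006, 0, -0.0036, 0, 75], [0.06, -0.008, 0.006, 0, -0.0036, 0, 75], [0.09, -0.01, 0.006, 0, -0.0036, 0, 75], [0.115, -0.01, 0.006, 0, -0.0036, 0, 75], [0.13, -0.01, 0.006, 0, -0.0036, 0, 75]],
])

```text
clock: 2.42
tcp_pos: [0.439, -0.0012, 0.0211]
orientation: [0.038, -0.705, 0.036, 0.707]
wrist_force: [-0.4, 0.0, 0.1]
finger_gap: 0.0603
```

```bash
python3 - <<'E'
from h import *
go(-.10,-.008,.016,'y')
cv2.imwrite('pics/s2.png',cams.read_camera('side')[160:320,240:420].repeat(4,0).repeat(4,1))
E
```

```text
t 2.42 bed [-0.1389 -0.0013] z 0.0211 j6 3.06 F [-0.4  0.   0.1] gap 0.0603
shift [ 0.005   0.0069 -0.0389] rot [0.0047 0.0031 0.0037]
Rtool cols: bed x in tool [-0.003  0.005 -1.   ] bed y [ 0.004 -1.    -0.005]
```

View pics/s2.png

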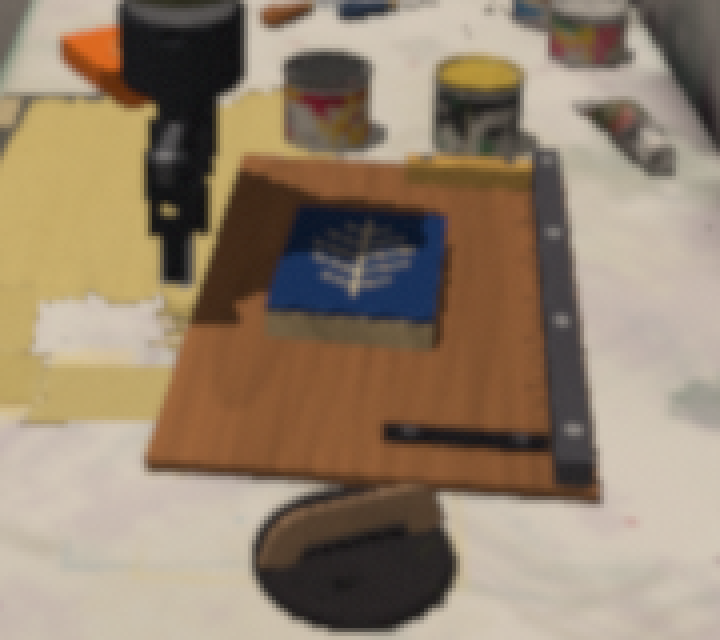

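drive_tool([
  [[0.003, 0.004, -0.015, 0, 0, 0, 75], [0.004, 0.007, -0.03, 0, 0, 0, 75], [0.004, 0.007, -0.04, 0, 0, 0, 75], [0.004, 0.007, -0.05, 0, 0, 0, 75], [0.004, 0.007, -0.06, 0, 0, 0, 75]],
])

```text
clock: 3.1
tcp_pos: [0.4972, -0.0143, 0.0157]
orientation: [0.039, -0.704, 0.036, 0.708]
wrist_force: [-2.2, -0.8, 2.1]
finger_gap: 0.0604
```

```bash
python3 - <<'E'
from h import *
go(-.028,-.008,.016,'y')
cv2.imwrite('pics/s3.png',cams.read_camera('side')[160:320,240:420].repeat(4,0).repeat(4,1))
E
```

```text
t 3.1 bed [-0.0796 -0.008 ] z 0.0157 j6 3.05 F [-2.2 -0.8  2.1] gap 0.0604
shift [-0.0007  0.0003 -0.0516] rot [0.0046 0.0059 0.0039]
Rtool cols: bed x in tool [-0.006  0.005 -1.   ] bed y [ 0.004 -1.    -0.005]
```

View pics/s3.png

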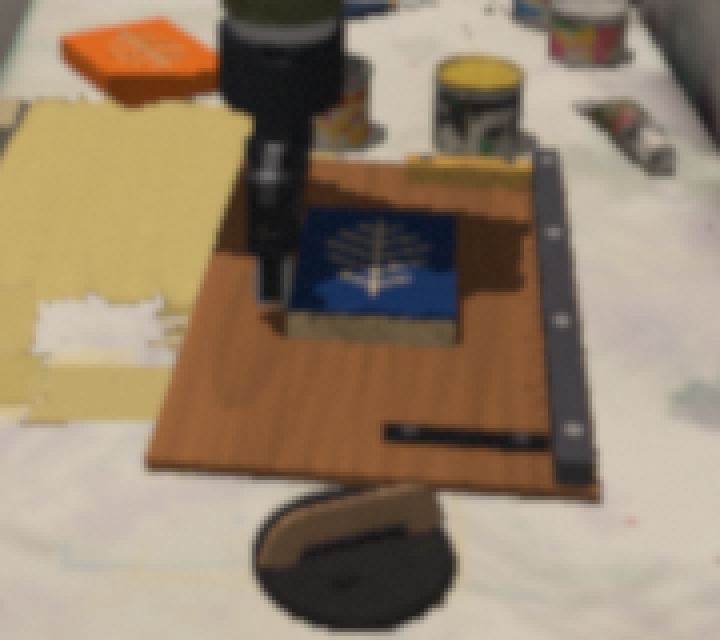

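The fingers are touching the block at about 2 N and it has started to slide. I'll keep pushing slowly toward the fence.

drive_tool([
  [[-0.001, 0, -0.01, 0.004, 0.005, 0.003, 75], [-0.001, 0, -0.02, 0.004, 0.005, 0.003, 75], [-0.001, 0, -0.029, 0.004, 0.005, 0.003, 75], [-0.001, 0, -0.037, 0.004, 0.005, 0.003, 75], [-0.001, 0, -0.043, 0.004, 0.005, 0.003, 75]],
])

```text
clock: 3.78
tcp_pos: [0.5422, -0.0191, 0.0167]
orientation: [-0.039, 0.707, -0.038, -0.706]
wrist_force: [-2.1, -0.7, 1.1]
finger_gap: 0.0603
```

```bash
cat > look.py <<'E'
from h import *
import sys
i=cams.read_camera('top')
cv2.imwrite(f'pics/t{sys.argv[1]}.png',cv2.resize(i[140:250,250:420],None,fx=4.5,fy=4.5,interpolation=cv2.INTER_CUBIC))
img=i.astype(int)
m=(img[...,0]-img[...,2]>15); m[:, :285]=0;m[:,385:]=0;m[:150]=0;m[230:]=0
m=cv2.morphologyEx(m.astype(np.uint8),cv2.MORPH_CLOSE,np.ones((7,7)))
c,r=rect('top',m>0,.034);print('blue',m.sum(),'bed',b(c).round(4),b(np.array(r[0])/1000).round(4),r[1],r[2]%90-90-np.rad2deg(Y))
E
python3 look.py 4; python3 -c "
from h import *
go(-.026,-.008,.016,'y')"
```

```text
blue 33 bed [ 0.0113 -0.0584] [ 0.0131 -0.0576] (9.180734634399414, 40.88039779663086) 4.5575793602741745
t 3.83 bed [-0.0334 -0.0079] z 0.0168 j6 3.07 F [ 1.  -0.3 -0.9] gap 0.0599
shift [ 0.0008  0.0001 -0.0074] rot [ 0.0005 -0.0025  0.0009]
Rtool cols: bed x in tool [ 0.003  0.001 -1.   ] bed y [ 0.001 -1.    -0.001]
```

View pics/t4.png

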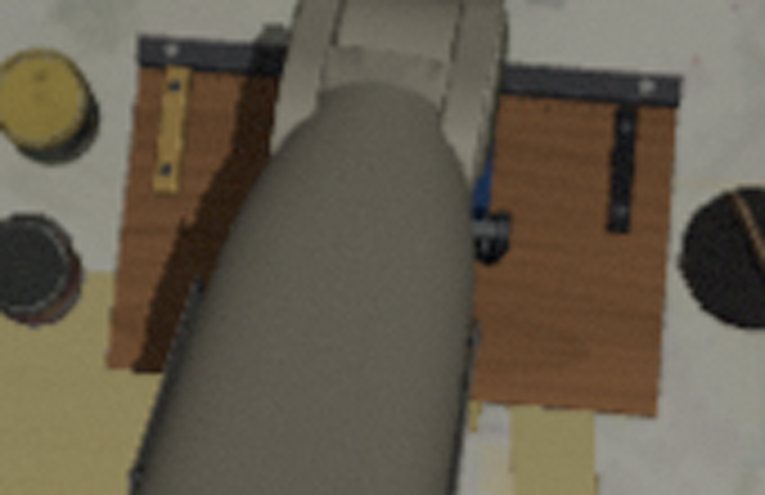

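drive_tool([
  [[0, 0, -0.002, 0, 0, 0, 75], [0, 0, -0.004, 0, 0, 0, 75], [0, 0, -0.005, 0, 0, 0, 75], [0, 0, -0.006, 0, 0, 0, 75], [0, 0, -0.007, 0, 0, 0, 75]],
])

```text
clock: 4.45
tcp_pos: [0.5501, -0.0201, 0.0168]
orientation: [-0.039, 0.707, -0.038, -0.705]
wrist_force: [-0.9, 0.0, -0.2]
finger_gap: 0.0606
```

```bash
python3 - <<'E'
from h import *
go(-.023,-.008,.016,'y')
cv2.imwrite('pics/s5.png',cams.read_camera('side')[160:320,240:420].repeat(4,0).repeat(4,1))
E
```

```text
t 4.45 bed [-0.0264 -0.0079] z 0.0168 j6 3.07 F [-0.9  0.  -0.2] gap 0.0606
shift [ 0.0008  0.0001 -0.0034] rot [ 0.0005 -0.0025  0.0009]
Rtool cols: bed x in tool [ 0.003  0.001 -1.   ] bed y [ 0.001 -1.    -0.001]
```

View pics/s5.png

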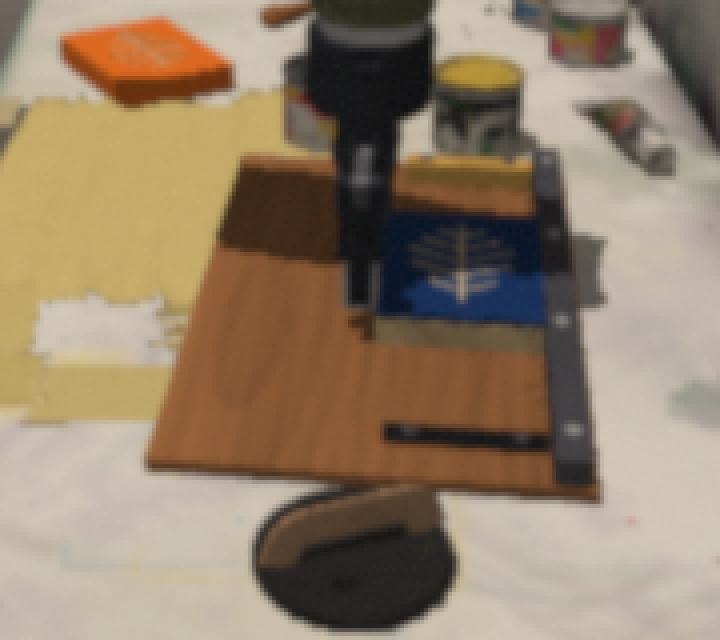

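drive_tool([
  [[0, 0, -0.001, 0, 0, 0, 75], [0, 0, -0.002, 0, 0, 0, 75], [0, 0, -0.003, 0, 0, 0, 75], [0, 0, -0.0035, 0, 0, 0, 75], [0, 0, -0.004, 0, 0, 0, 75]],
])

```text
clock: 5.12
tcp_pos: [0.5503, -0.02, 0.0164]
orientation: [0.039, -0.705, 0.038, 0.708]
wrist_force: [-11.7, 0.8, 8.6]
finger_gap: 0.0602
```

drive_tool([
  [[0, 0, 0.01, 0, 0, 0, 75], [0, 0, 0.025, 0, 0, 0, 75], [-0.03, 0, 0.03, 0, 0, 0, 75], [-0.06, 0, 0.03, 0, 0, 0, 100], [-0.07, 0, 0.03, 0, 0, 0, 120]],
])

```text
clock: 5.75
tcp_pos: [0.5225, -0.0171, 0.0885]
orientation: [-0.039, 0.706, -0.038, -0.706]
wrist_force: [0.5, 0.7, 0.3]
finger_gap: 0.0454
```

```bash
python3 -c "
from h import *
go(.032,-.115,.087,'x')"
```

```text
t 5.75 bed [-0.0541 -0.008 ] z 0.0885 j6 3.06 F [0.5 0.7 0.3] gap 0.0454
shift [ 0.0015  0.107  -0.0861] rot [-1.5704e+00 -7.0000e-04 -0.0000e+00]
Rtool cols: bed x in tool [ 0.  0. -1.] bed y [ 0. -1. -0.]
```

drive_tool([
  [[0, 0.03, -0.02, -0.18, 0, 0, 120], [0, 0.06, -0.04, -0.36, 0, 0, 120], [0, 0.09, -0.06, -0.54, 0, 0, 120], [0, 0.107, -0.08, -0.72, 0, 0, 120], [0, 0.107, -0.086, -0.9, 0, 0, 120]],
])

```text
clock: 6.38
tcp_pos: [0.5975, -0.1348, 0.0875]
orientation: [0.274, 0.652, 0.274, -0.652]
wrist_force: [-0.0, -0.1, 0.2]
finger_gap: 0.0453
```

```bash
python3 -c "
from h import *
go(.032,-.115,.075,'x')"; python3 look.py 6
```

```text
t 6.38 bed [ 0.0332 -0.1167] z 0.0875 j6 1.99 F [-0.  -0.1  0.2] gap 0.0453
shift [ 0.0125 -0.002  -0.0006] rot [-6.666e-01 -5.000e-04 -1.100e-03]
Rtool cols: bed x in tool [ 0.001  0.786 -0.618] bed y [ 0.    -0.618 -0.786]
blue 675 bed [0.0417 0.0298] [0.0354 0.0203] (90.7061996459961, 100.12401580810547) -0.734397568436763
```

View pics/t6.png

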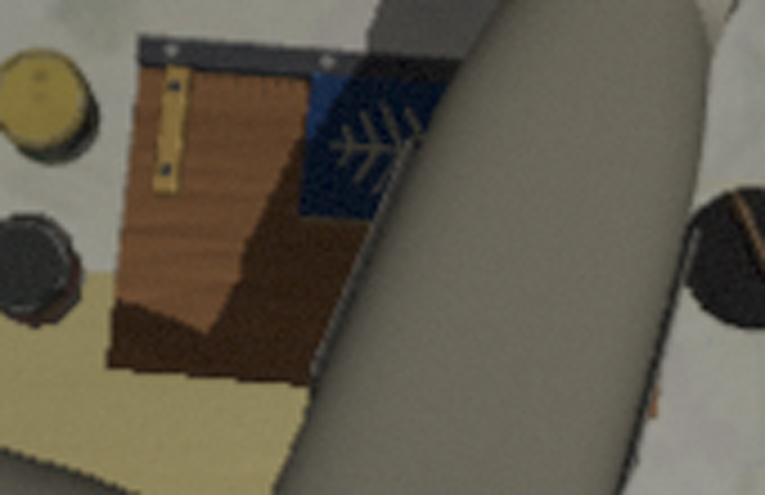

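The block is against the fence, with its left edge around column 305 of the crop and the stop's inner face around 188. Next I'll finish the turn and lower the fingers on the block's right side.

drive_tool([
  [[0, 0, 0, -0.18, 0, 0, 120], [0, 0, 0, -0.36, 0, 0, 120], [0, -0.001, 0, -0.54, 0, 0, 120], [0.015, -0.002, 0, -0.666, 0, 0, 120], [0.03, -0.002, 0, -0.666, 0, 0, 120]],
])

```text
clock: 7.05
tcp_pos: [0.596, -0.1324, 0.0565]
orientation: [0.473, 0.526, 0.472, -0.526]
wrist_force: [0.4, 0.7, -0.3]
finger_gap: 0.0454
```

```bash
python3 -c "
from h import *
go(.032,-.115,.017,'x')"
```

```text
t 7.05 bed [ 0.0315 -0.1146] z 0.0565 j6 1.33 F [ 0.4  0.7 -0.3] gap 0.0454
shift [0.0395 0.0004 0.0005] rot [ 0.0024 -0.0005 -0.0012]
Rtool cols: bed x in tool [0.001 1.    0.002] bed y [ 0.     0.002 -1.   ]
```

drive_tool([
  [[0.015, 0, 0, 0, 0, 0, 120], [0.03, 0, 0, 0, 0, 0, 120], [0.0395, 0, 0, 0, 0, 0, 120], [0.0395, 0, -0.01, 0, 0, 0, 120], [0.0395, 0, -0.02, 0, 0, 0, 120]],
])

```text
clock: 7.68
tcp_pos: [0.5986, -0.1119, 0.0174]
orientation: [0.473, 0.527, 0.472, -0.526]
wrist_force: [1.0, 0.1, -0.1]
finger_gap: 0.0453
```

```bash
python3 - <<'E'
from h import *
go(.032,.010,.017,'x')
cv2.imwrite('pics/s7.png',cams.read_camera('side')[160:320,240:420].repeat(4,0).repeat(4,1))
E
```

```text
t 7.67 bed [ 0.0318 -0.0939] z 0.0174 j6 1.36 F [ 1.   0.1 -0.1] gap 0.0453
shift [ 0.0004  0.0004 -0.1039] rot [ 0.002  -0.0005 -0.0017]
Rtool cols: bed x in tool [0.002 1.    0.002] bed y [ 0.001  0.002 -1.   ]
```

View pics/s7.png

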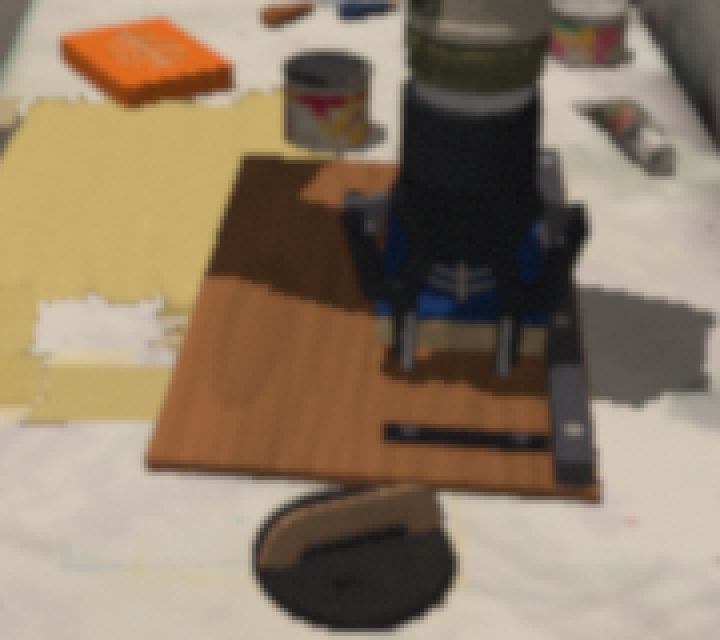

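drive_tool([
  [[0, 0, -0.01, 0, 0, 0, 120], [0, 0, -0.02, 0, 0, 0, 120], [0, 0, -0.032, 0, 0, 0, 120], [0, 0, -0.044, 0, 0, 0, 120], [0, 0, -0.055, 0, 0, 0, 120]],
])

```text
clock: 8.35
tcp_pos: [0.6047, -0.0552, 0.0178]
orientation: [0.473, 0.527, 0.472, -0.525]
wrist_force: [-0.8, -2.6, 0.7]
finger_gap: 0.0451
```

```bash
python3 -c "
from h import *
go(.032,.010,.017,'x')"
```

```text
t 8.35 bed [ 0.0317 -0.0368] z 0.0178 j6 1.45 F [-0.8 -2.6  0.7] gap 0.0451
shift [ 0.0009  0.0004 -0.0468] rot [ 0.0035 -0.001  -0.0023]
Rtool cols: bed x in tool [0.002 1.    0.004] bed y [ 0.001  0.004 -1.   ]
```

drive_tool([
  [[0.001, 0, -0.01, 0.003, 0, 0, 120], [0.001, 0, -0.02, 0.003, 0, 0, 120], [0.001, 0, -0.029, 0.003, 0, 0, 120], [0.001, 0, -0.036, 0.003, 0, 0, 120], [0.001, 0, -0.041, 0.003, 0, 0, 120]],
])

```text
clock: 8.98
tcp_pos: [0.6089, -0.0138, 0.0166]
orientation: [0.472, 0.527, 0.472, -0.526]
wrist_force: [-0.4, -1.0, -0.3]
finger_gap: 0.0455
```

```bash
python3 - <<'E'
from h import *
go(.032,.013,.017,'x')
cv2.imwrite('pics/s8.png',cams.read_camera('side')[160:320,240:420].repeat(4,0).repeat(4,1))
cv2.imwrite('pics/w8.png',cams.read_camera('wrist'))
E
```

```text
t 8.97 bed [0.0314 0.0047] z 0.0166 j6 1.52 F [-0.4 -1.  -0.3] gap 0.0455
shift [-0.0004  0.0006 -0.0083] rot [ 0.0008 -0.0011 -0.0018]
Rtool cols: bed x in tool [0.002 1.    0.001] bed y [ 0.001  0.001 -1.   ]
```

View pics/s8.png

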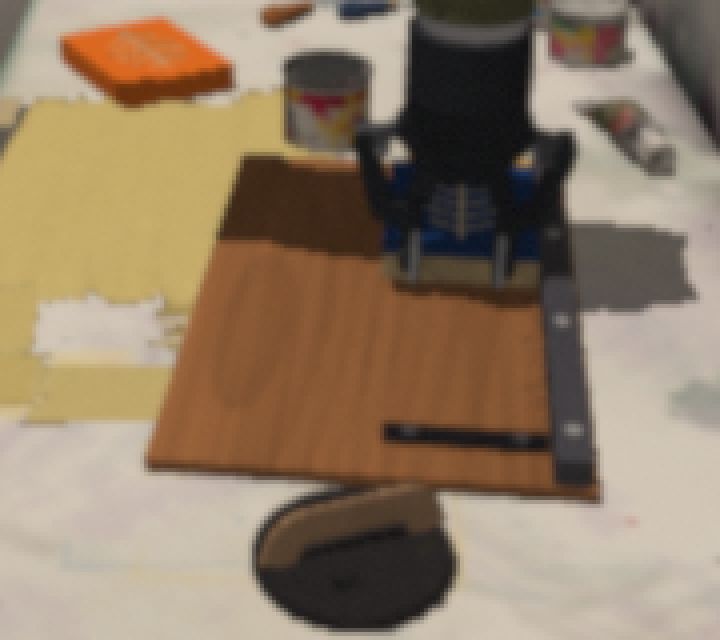

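View pics/w8.png

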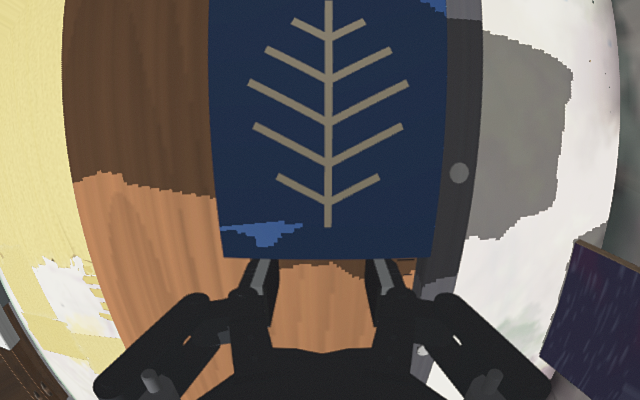

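drive_tool([
  [[0, 0, -0.002, 0, 0, 0, 120], [0, 0, -0.0035, 0, 0, 0, 120], [0, 0, -0.005, 0, 0, 0, 120], [0, 0, -0.0055, 0, 0, 0, 120], [0, 0, -0.006, 0, 0, 0, 120]],
])

```text
clock: 9.7
tcp_pos: [0.6096, -0.0077, 0.0167]
orientation: [0.472, 0.527, 0.472, -0.525]
wrist_force: [-0.3, -2.2, 0.2]
finger_gap: 0.0454
```

```bash
python3 -c "
from h import *
go(.032,.013,.017,'x')"
```

```text
t 9.7 bed [0.0314 0.0109] z 0.0167 j6 1.53 F [-0.3 -2.2  0.2] gap 0.0454
shift [-0.0003  0.0007 -0.0021] rot [ 0.0012 -0.0017 -0.0018]
Rtool cols: bed x in tool [0.002 1.    0.001] bed y [ 0.002  0.001 -1.   ]
```

drive_tool([
  [[0, 0, -0.001, 0, 0, 0, 120], [0, 0, -0.002, 0, 0, 0, 120], [0, 0, -0.0025, 0, 0, 0, 120], [0, 0, -0.003, 0, 0, 0, 120], [0, 0, -0.0035, 0, 0, 0, 120]],
])

```text
clock: 10.32
tcp_pos: [0.6095, -0.006, 0.0167]
orientation: [-0.473, -0.526, -0.471, 0.527]
wrist_force: [-2.4, -8.8, 0.4]
finger_gap: 0.0451
```

The force rose to 9 N, so the block has reached the stop. I'll back off and look.

drive_tool([
  [[0, 0, 0.01, 0, 0, 0, 120], [0, 0, 0.03, 0, 0, 0, 120], [-0.03, 0, 0.05, 0, 0, 0, 120], [-0.06, -0.04, 0.08, -0.15, 0, 0, 120], [-0.07, -0.08, 0.1, -0.3, 0, 0, 120]],
])

```text
clock: 10.95
tcp_pos: [0.5194, -0.0987, 0.0886]
orientation: [0.548, 0.449, 0.544, -0.449]
wrist_force: [-0.1, -0.5, 0.6]
finger_gap: 0.0452
```

```bash
python3 look.py 9; python3 -c "
from h import *
go(-.075,.08,.085,'y')"
```

```text
blue 1282 bed [0.0344 0.0865] [0.0346 0.0866] (126.73703002929688, 100.52765655517578) -0.02598539802660671
t 11.0 bed [-0.0546 -0.0901] z 0.0883 j6 1.03 F [-6.4  0.2 -0.4] gap 0.0449
shift [ 0.0029  0.032  -0.1683] rot [-1.2634 -0.      0.0035]
Rtool cols: bed x in tool [-0.002  0.953  0.303] bed y [-0.003  0.303 -0.953]
```

View pics/t9.png

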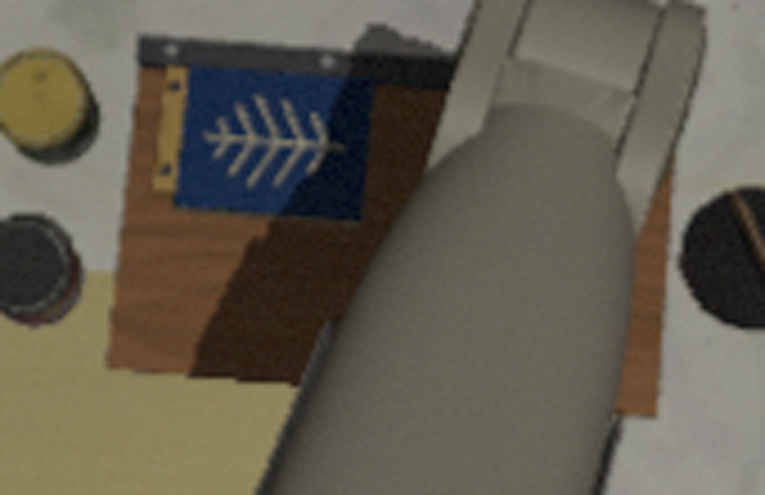

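The block sits at bed (34.5, 86.6) mm with 0.0° skew; the target is (35, 87). I'll give it one gentle confirming push toward the fence.

drive_tool([
  [[0, 0, -0.03, -0.18, 0, 0, 120], [0, 0.005, -0.07, -0.36, 0, 0, 120], [0, 0.012, -0.11, -0.54, 0, 0, 120], [0, 0.02, -0.14, -0.72, 0, 0, 120], [0, 0.03, -0.165, -0.9, 0, 0, 120]],
])

```text
clock: 11.62
tcp_pos: [0.5101, 0.0697, 0.088]
orientation: [0.687, 0.163, 0.688, -0.165]
wrist_force: [0.5, -0.8, 0.2]
finger_gap: 0.045
```

```bash
python3 -c "
from h import *
go(-.065,.082,.06,'y')"
```

```text
t 11.62 bed [-0.076  0.077] z 0.088 j6 0.45 F [ 0.5 -0.8  0.2] gap 0.045
shift [0.0279 0.0086 0.0086] rot [-0.3579 -0.0015  0.0024]
Rtool cols: bed x in tool [-0.002  0.35   0.937] bed y [-0.002  0.937 -0.35 ]
```

drive_tool([
  [[0, 0.004, 0.004, -0.18, 0, 0, 120], [0.01, 0.0086, 0.0086, -0.358, 0, 0, 120], [0.03, 0.0086, 0.0086, -0.358, 0, 0, 120], [0.05, 0.0086, 0.0086, -0.358, 0, 0, 120], [0.07, 0.0086, 0.0086, -0.358, 0, 0, 120]],
])

```text
clock: 12.25
tcp_pos: [0.5217, 0.0729, 0.0173]
orientation: [0.705, 0.039, 0.707, -0.039]
wrist_force: [0.4, -0.7, 0.6]
finger_gap: 0.0452
```

```bash
python3 -c "
from h import *
go(-.028,.082,.017,'y')"
```

```text
t 12.25 bed [-0.0648  0.0814] z 0.0173 j6 0.1 F [ 0.4 -0.7  0.6] gap 0.0452
shift [0.0002 0.0006 0.0368] rot [-0.0008 -0.0017  0.0014]
Rtool cols: bed x in tool [-0.002  0.001  1.   ] bed y [-0.001  1.    -0.001]
```

drive_tool([
  [[0, 0, 0.012, 0, 0, 0, 120], [0, 0, 0.024, 0, 0, 0, 120], [0, 0, 0.033, 0, 0, 0, 120], [0, 0, 0.036, 0, 0, 0, 120], [0, 0, 0.038, 0, 0, 0, 120]],
])

```text
clock: 12.88
tcp_pos: [0.559, 0.0688, 0.0173]
orientation: [0.705, 0.039, 0.707, -0.039]
wrist_force: [-2.4, -0.2, 1.4]
finger_gap: 0.045
```

```bash
python3 -c "
from h import *
go(-.026,.082,.017,'y')"
```

```text
t 12.88 bed [-0.0272  0.0814] z 0.0173 j6 0.09 F [-2.4 -0.2  1.4] gap 0.045
shift [0.0003 0.0006 0.0012] rot [-0.0008 -0.0028  0.0014]
Rtool cols: bed x in tool [-0.003  0.001  1.   ] bed y [-0.001  1.    -0.001]
```

drive_tool([
  [[0, 0, 0.001, 0, 0, 0, 120], [0, 0, 0.0015, 0, 0, 0, 120], [0, 0, 0.002, 0, 0, 0, 120], [0, 0, 0.0025, 0, 0, 0, 120], [0, 0, 0.003, 0, 0, 0, 120]],
])

```text
clock: 13.5
tcp_pos: [0.5601, 0.0687, 0.0171]
orientation: [0.704, 0.038, 0.708, -0.039]
wrist_force: [-7.9, 0.3, 5.4]
finger_gap: 0.045
```

drive_tool([
  [[0, 0, -0.008, 0, 0, 0, 120], [0, 0, -0.03, 0, 0, 0, 120], [-0.03, 0, -0.04, 0, 0, 0, 120], [-0.08, -0.03, -0.05, 0, 0, 0, 120], [-0.12, -0.08, -0.06, 0, 0, 0, 120]],
])

```text
clock: 14.12
tcp_pos: [0.4938, -0.0024, 0.1382]
orientation: [0.705, 0.037, 0.707, -0.038]
wrist_force: [1.2, -0.2, 0.0]
finger_gap: 0.0452
```

drive_tool([
  [[-0.01, -0.06, -0.01, 0, 0, 0, 120], [-0.02, -0.11, -0.02, 0, 0, 0, 120], [-0.02, -0.16, -0.02, 0, 0, 0, 120], [-0.02, -0.2, -0.02, 0, 0, 0, 120], [-0.02, -0.22, -0.02, 0, 0, 0, 120]],
])

```text
clock: 14.75
tcp_pos: [0.4505, -0.2212, 0.1588]
orientation: [0.706, 0.038, 0.706, -0.039]
wrist_force: [-0.5, 0.5, 0.2]
finger_gap: 0.0455
```

```bash
python3 look.py 10; python3 - <<'E'
from h import *
cv2.imwrite('pics/s10.png',cams.read_camera('side')[160:320,240:420].repeat(4,0).repeat(4,1))
E
```

```text
blue 1296 bed [0.0357 0.0861] [0.0357 0.0856] (128.97779846191406, 101.12931823730469) -0.2100216529094192
```

View pics/t10.png

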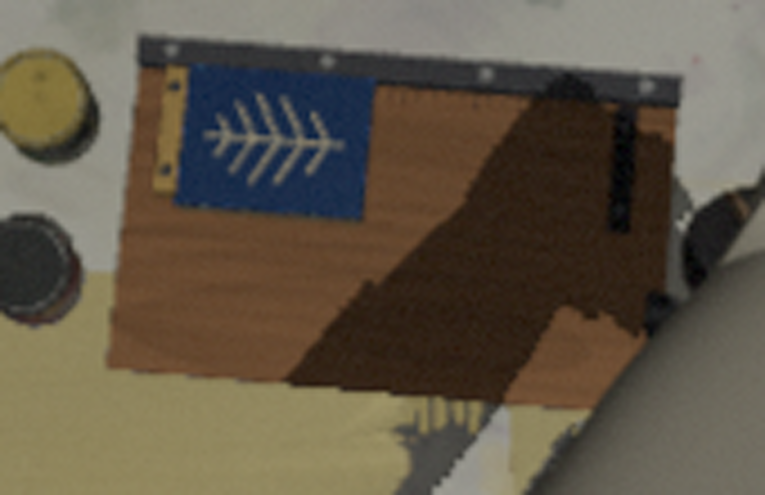

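View pics/s10.png

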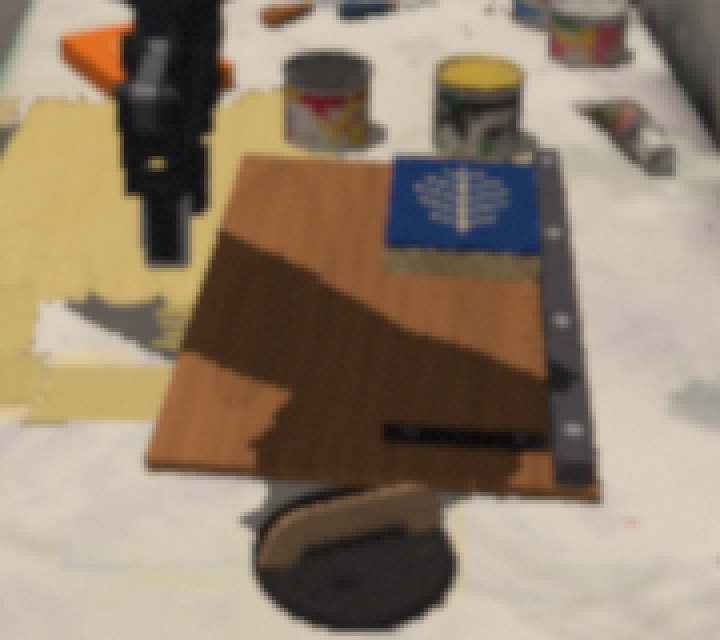

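The block's corner sits tight against both the fence and the brass stop, with no visible gap. The tins and pad haven't moved, and the arm is clear.

```bash
python3 -c "
from workcell import env
print(env.hand_in())"
```

```text
the job is handed in; nothing more can be done
None
```

I pushed the blue block along the bed with the fingertips, first to the fence, then along it to the brass stop at the left (+y) end. I finished with a gentle push back against the fence and handed the job in at about 15 s, with the arm clear.

- **Contact forces:** the force rose to about 14 N against the fence (12 N of it sideways) and 9 N against the stop. The confirming push on the fence ended at about 10 N, 8 N of it sideways.
- **Final position:** the last top view puts the block's centre at bed (35.7, 85.6–86.1) mm, against a flush target of (35, 87), with 0.2° of skew. Those 1–1.5 mm differences are within the roughly 2 mm calibration, so the pictures can't rule out a sub-millimetre gap. I did not push against the stop again after the last push on the fence.
- **Other items:** by eye in the final pictures, the two tins and the rubbing pad are where they stood; I did not measure them again.

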